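Close up the medicine cabinet

ROBOT

A 6-joint arm with a two-finger parallel gripper is mounted at the origin on the work surface. World frame = base frame: x ahead of the robot, y to its left, z up, the work surface at z = 0. Lengths are in mm, angles in rad, forces in N, time in s.
With the tool pointing down it reaches from about 300 to 775 mm from the base axis. Payload 14.6 kg.
Tool frame: the origin (TCP) lies between the finger pads; the fingertips stand manip.nose_length ahead of it and the grasp point (between the pads) lies 11 mm behind it (manip.nose_length is the distance from the TCP to the fingertips, in mm); z points along the fingers, y is the line along which they close (so a half turn about z gives the same grasp; the last joint's range is limited). The gripper opens to 94 mm and grips with 3 to 60 N. Pads are 16 mm wide; open, the fingers measure 119 mm over their backs; the gripper's body (75 mm by 177 mm) begins 78 mm behind the grasp point.
Start: joints at [-1.32, 0.3, 1.521, -0, 1.321, -0.067], TCP at [171.855, -522.451, 213.446] pointing down, gripper open.
Joint ranges: [-3.03, 3.03], [-0.79, 2.21], [0.23, 2.52], [-1.04, 4.18], [0, 3.07], [-2.55, 2.55]. Speed limits (rad/s): [2.22, 2.22, 2.57, 3.14, 3.14, 3.14].

INTERFACE

Orientations are given as [roll, pitch, yaw] about the fixed x, y, z axes, in that order (R = Rz(yaw) Ry(pitch) Rx(roll)).
In Python, from cell import manip, cams, job gives the robot as it stands.
- The arm moves only by the tool jog_arm, never from a script. Its argument "commands" is a list of rows, each an object of numbers: "dx", "dy", "dz": the shift along the tool's x, y, z each as a share of 40 mm, from -1 to 1; "ax", "ay", "az": the turn, a rotation vector about the tool's x, y, z each as a share of 10 degrees, from -1 to 1; "gripper": the closure, from 0 (fully open) to 1 (shut). A call has 1 to 10 rows; each row shifts and turns the commanded pose from where the row before left it, along the tool's axes as they then stand; what a row does not reach is not made up. A row lasts 1/8 s, in which the tool goes at most 62.5 mm and 10.7 degrees, less where a joint would pass 70% of its speed; a pose out of reach is approached as far as the arm can. A call with a number of a shift or a turn outside -1 to 1 is refused whole. A call with a gripper value outside its range is refused whole. The fingers move at their own pace and stop on an object; "squeeze" is the grip in N (left out, the last holds). Time passes only in rows, so rows that do not move let the fingers close. It gives the time, the measured TCP pose, the force, the opening and the grip force at its end, in the units of the state.
- manip.read_state(): the state, without advancing time (a new reading comes with each control period).
- cams.camera(name): name is "scene" or "top" or "wrist"; returns a dict with "image" (420x560x3 uint8, red, green, blue), "fx", "fy", "cx", "cy" (pixels), "world_to_cam" (4x4, takes a point from world to camera coordinates). Camera axes: x right, y down, z forward; pixel columns grow to the right and rows downward; lengths in mm; the calibration is good to about 2 mm. The wrist camera is an equidistant fisheye: a pixel r from the principal point sees the ray r / f radians off the axis. A picture is of the moment at which its call begins. There is no depth.
- job.sign_off(): hands the job in; it is judged then, once.
The state is a dict: "clock": time; "joints": joint angles; "qd": joint speeds; "effort": joint torques, N m; "eef_pos": TCP position; "eef_rot": TCP orientation; "wrist_force": force on the tool from outside, world axes, zero at the start; "moment": the same for the moment, N m; "finger_gap": finger opening in mm; "finger_force": force on a finger pad.
Only numpy, scipy, OpenCV 4.12 (cv2) and the standard library are available. Lean on these libraries where they do the work, as an engineer would, in place of code of your own. Each camera call takes 0.05 s, during which the arm holds its last target. There are 200 camera calls.

TASK

The small white medicine cabinet on the desk has been left open: its loose top cover lies askew across the opening it belongs in, and its front door stands ajar. Set the cover into the recess in the cabinet's top and press it down until it sits level and flush, and push the door fully shut so that it snaps home on its catch and stays there. Leave the jar, the carton and the spray bottle where they are.

Things in the scene. Friction and masses are not known exactly. Their poses are not given: they have to be found in the camera images.
- cabinet: White desk-top medicine cabinet, fixed, 190 (x) x 220 (y) x 220 (z) mm without its door. Origin: centre of its underside; its front, with the door, looks along its -x. Centred in its top is a recess for the cover, 120 (x) x 160 (y) mm, 8 mm deep to a 13 mm wide ledge, open 33 mm further down inside the ledge; the cover has 5 mm play on each side.
- cover: Loose white cover plate 110 (x) x 150 (y) x 8 mm, about 0.2 kg; on its middle a grip bar 14 (x) x 70 (y) x 22 mm tall. Origin: centre of the plate's underside. At first it lies turned on the cabinet's top, underside 220 mm above the desk, corners on the rims. Seated, its underside is at 212 mm, its top flush with the cabinet's, its long side along the cabinet's y.
- door (a joint): Door angle (rad) about the vertical hinge at the cabinet's front left (+y) edge: 0 shut, growing as it opens. White panel 216 wide x 212 high x 14 mm thick, upper edge 216 mm above the desk. In the last 15 mm of the free edge's travel a sprung roller must be passed (about 4 N at the free edge); past it the door is drawn home and held, short of it it springs ajar.
- door_hinge (a point): Point on the hinge axis, 216 mm above the desk, in the plane of the door's inner face. Its frame turns with the door: the panel runs 216 mm along its -y, the outer face is 14 mm along its -x. A steel knob stands 24 mm out of the outer face, 190 mm from the hinge, 99 mm above the desk.
- door_edge (a point): Upper corner of the door's outer face at its free edge (216 mm from the hinge, 216 mm above the desk); same axes as door_hinge.
- jar: Bystander: white lidded jar, 60 mm diameter, 85 mm tall, standing on the desk. Origin: centre of its underside.
- carton: Bystander: pale medicine carton lying on the desk, 120 (x) x 60 (y) x 40 (z) mm. Origin: centre of its underside.
- spray: Bystander: white spray bottle with a green head, 72 mm diameter, 190 mm tall, standing on the desk. Origin: centre of its underside.
There are look-alikes about, which are no part of the job. Leave any green or purple look-alike of the cover alone.

How it is judged:
By the outcome, as a careful person would: the job done as asked, in the order asked, and still so for the second after the job is handed in, with the robot touching nothing.
It also fails if it takes over 56 s, if anything falls off the work surface, if the arm or the gripper's body presses on something with over 40 N, if the wrist force passes 120 N, or if a joint passes its speed limit or range.

## Working session

There is one attempt and no reset: what is moved stays moved. The work goes in short steps, Python scripts to look and compute and a tool call to move; the robot and the scene stay as the last step left them, time stands still between calls to the robot, and variables do not carry over. Pictures are saved under pics/ and viewed, at most 10 in all, crops included, and the job is handed in when it is done.

Besides the shell and the picture viewer there is one more tool, called after "Emit:" by a JSON object that holds its "fn" and its "kwargs", one argument or row to a line. jog_arm: Moves the arm, as the interface text tells. Shift numbers are shares of 40 mm and turn numbers shares of 10 degrees, none past 1 either way. Its arguments: {"type":"object","properties":{"commands":{"type":"array"},"squeeze":{"type":"number"}},"required":["commands"]}

```bash
ls; mkdir -p pics
cat > h.py <<'E'
import numpy as np,cv2
from cell import manip,cams,job
from scipy.spatial.transform import Rotation as R
def grab(n,f):
    c=cams.camera(n); cv2.imwrite(f'pics/{f}.png',c['image'][:,:,::-1]); np.savez(f'pics/{f}.npz',**{k:v for k,v in c.items()}); return c
def load(f): return np.load(f'pics/{f}.npz')
def ray(c,u,v,fish=False):
    x,y=(u-c['cx'])/c['fx'],(v-c['cy'])/c['fy']
    if fish:
        r=np.hypot(x,y); d=np.array([x*np.sin(r)/max(r,1e-9),y*np.sin(r)/max(r,1e-9),np.cos(r)])
    else: d=np.array([x,y,1.])
    T=c['world_to_cam'];Rm=T[:3,:3]
    return -Rm.T@T[:3,3], Rm.T@d/np.linalg.norm(d)
def atz(c,u,v,z,fish=False):
    o,d=ray(c,u,v,fish); return o+d*(z-o[2])/d[2]
def tri(rs):
    A=np.zeros((3,3));b=np.zeros(3)
    for o,d in rs:
        P=np.eye(3)-np.outer(d,d);A+=P;b+=P@o
    p=np.linalg.solve(A,b); return p,[np.linalg.norm((np.eye(3)-np.outer(d,d))@(p-o)) for o,d in rs]
def proj(c,p):
    T=c['world_to_cam'];q=T[:3,:3]@np.asarray(p,float)+T[:3,3]; return c['fx']*q[0]/q[2]+c['cx'],c['fy']*q[1]/q[2]+c['cy']
E
python3 - <<'E'
from h import *
a=grab('top','t0');b=grab('scene','s0')
for c in(a,b): print(c['fx'],c['cx'],c['cy'],np.round(c['world_to_cam'],3))
s=manip.read_state();print(s,manip.nose_length)
E
```

```text
pics
517.7324742279826 277.09103145604433 207.28794099005083 [[ 2.100000e-02 -1.000000e+00  1.700000e-02  7.597000e+00]
 [-9.930000e-01 -2.200000e-02 -1.200000e-01  5.464250e+02]
 [ 1.200000e-01 -1.500000e-02 -9.930000e-01  1.471278e+03]
 [ 0.000000e+00  0.000000e+00  0.000000e+00  1.000000e+00]]
506.7522555937877 278.1354982160855 210.04753719916303 [[ 9.250000e-01  3.800000e-01 -9.000000e-03 -5.186780e+02]
 [ 3.070000e-01 -7.600000e-01 -5.730000e-01 -6.531600e+01]
 [-2.250000e-01  5.270000e-01 -8.190000e-01  1.492269e+03]
 [ 0.000000e+00  0.000000e+00  0.000000e+00  1.000000e+00]]
{'clock': 0.1, 'joints': array([-1.31960135e+00,  3.00397550e-01,  1.52154249e+00, -1.64112263e-05,
        1.32070202e+00, -6.65757902e-02]), 'qd': array([ 0.00133522, -0.00118097, -0.00024066, -0.00045491,  0.00152645,
       -0.00030714]), 'effort': array([ 1.09016978e-04, -5.32638967e+01, -3.53280830e+01,  7.09385192e-02,
        2.35338346e-02, -6.19547677e-05]), 'eef_pos': array([ 171.79389081, -522.23069871,  212.94299575]), 'eef_rot': array([-3.14054452e+00, -5.39520397e-05,  3.17774807e-01]), 'wrist_force': array([ 0.28412794, -0.02447984,  0.24731462]), 'moment': array([-0.04389796, -0.0188717 , -0.03654999]), 'finger_force': 0.0, 'finger_gap': 93.6377702546182} 8.0
```

View pics/t0.png

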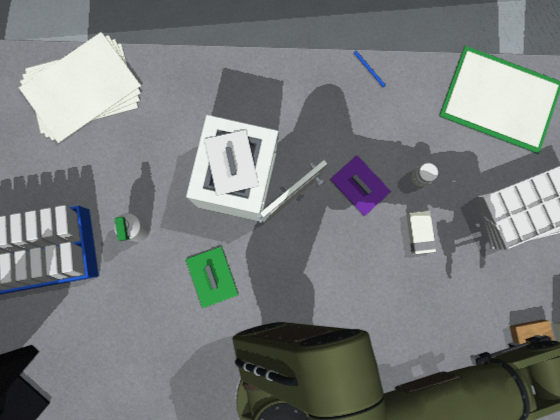

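View pics/s0.png

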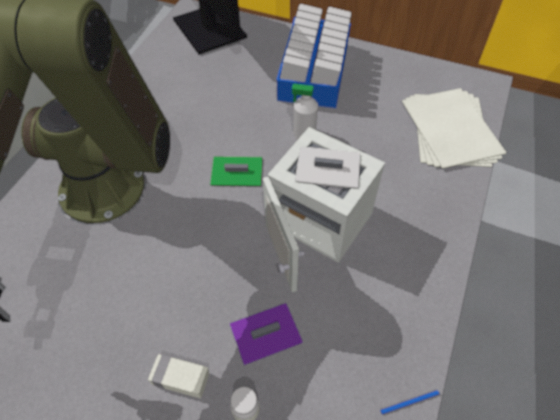

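Run:
```python
import cv2,numpy as np
a=cv2.imread('pics/t0.png')[105:235,180:340];b=cv2.imread('pics/s0.png')[120:300,230:400]
cv2.imwrite('pics/c1.png',cv2.resize(a,None,fx=5,fy=4.5,interpolation=cv2.INTER_CUBIC) if 0 else cv2.resize(a,(738,600),interpolation=cv2.INTER_CUBIC))
cv2.imwrite('pics/c2.png',cv2.resize(b,(567,600),interpolation=cv2.INTER_CUBIC))
```

```text
(no output)
```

View pics/c1.png

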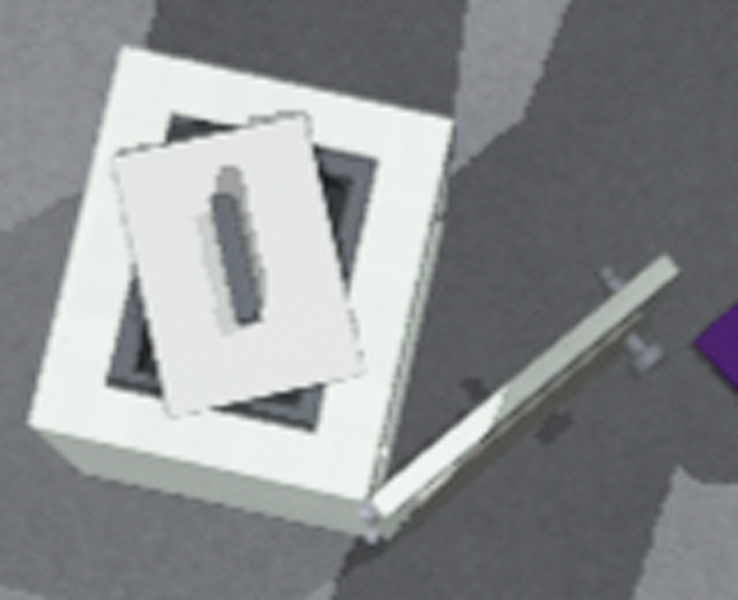

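View pics/c2.png

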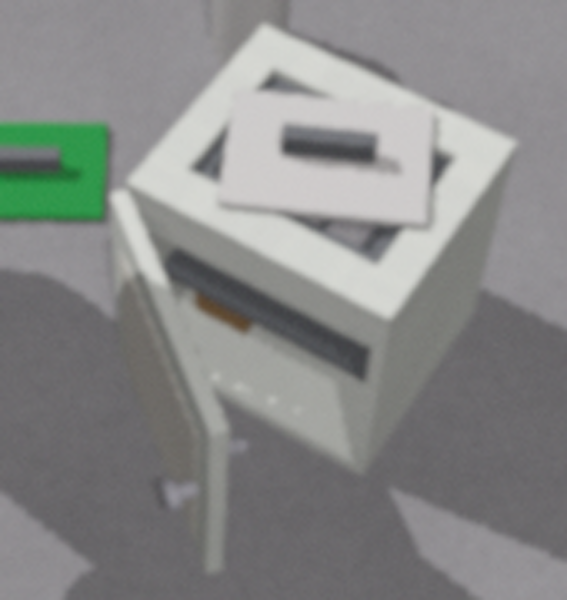

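```bash
cat > m.py <<'E'
from h import *
t,s=load('t0'),load('s0')
P=lambda U,V:((U+.5)/4.6135-.5+180,(V+.5)/4.6135-.5+105)
Q=lambda U,V:((U+.5)/3.334-.5+230,(V+.5)/3.334-.5+120)
def pr(n,a,b):
    p,e=tri([ray(t,*P(*a)),ray(s,*Q(*b))]); print(n,p.round(1),np.round(e,1)); return p
C=[pr('cab',a,b) for a,b in [((364,503),(128,182)),((455,120),(388,318)),((124,46),(517,145)),((30,425),(265,25))]]
V=[pr('cov',a,b) for a,b in [((303,113),(428,223)),((115,155),(435,112)),((173,417),(235,88)),((365,373),(220,205))]]
pr('dooredge outer',(680,267),(222,432)) 
pr('dooredge inner',(666,254),(205,438)) 
def rect(pts,z,w,l,cam,f,label):  # single-view at known z
    pass
for n,c,f,uv in [('top',t,P,[[(364,503),(455,120),(124,46),(30,425)],[(303,113),(115,155),(173,417),(365,373)]]),('sc',s,Q,[[(128,182),(388,318),(517,145),(265,25)],[(428,223),(435,112),(235,88),(220,205)]])]:
    for k,z in((0,220),(1,228)):
        p=np.array([atz(c,*f(*x),z) for x in uv[k]])
        d=[np.linalg.norm(p[i]-p[i-1]) for i in range(4)]
        if k==0: yv=(p[0]-p[1])+(p[3]-p[2])
        else: yv=(p[3]-p[0])+(p[2]-p[1])
        print(n,k,p[:,:2].round(1).tolist(),'ctr',p.mean(0).round(1),np.round(d,1),'long axis deg',np.degrees(np.arctan2(yv[1],yv[0])).round(2))
print('bar top corners z250',[atz(t,*P(*x),250)[:2].round(1) for x in((212,195),(230,192),(262,320),(242,325))])
print('edge z216 top',atz(t,*P(680,267),216).round(1),atz(t,*P(666,254),216).round(1))
print('edge z216 sc',[atz(s,*Q(*x),216).round(1) for x in((222,432),(205,438),(113,193),(130,190))])
E
python3 m.py
```

```text
cab [507.   69.4 217.8] [0.7 0.7]
cab [722.1  23.1 222.5] [0.6 0.6]
cab [761.7 210.2 217.9] [0.2 0.2]
cab [545.6 254.  219.3] [0.4 0.4]
cov [723.2 108.2 227.2] [0. 0.]
cov [696.9 212.  225.4] [0.2 0.2]
cov [550.5 174.6 229.7] [0.4 0.4]
cov [578.6  70.5 223.3] [0.7 0.7]
dooredge outer [ 645.5 -102.9  216.7] [2.7 2.7]
dooredge inner [ 644.5 -101.3  210.5] [8.4 8.4]
top 0 [[506.2, 68.9], [723.3, 23.3], [761.2, 210.0], [545.2, 253.7]] ctr [634. 139. 220.] [188.9 221.9 190.5 220.4] long axis deg 168.35
top 1 [[723.0, 108.2], [696.4, 211.7], [550.3, 174.5], [577.2, 70.0]] ctr [636.7 141.1 228. ] [150.7 106.9 150.7 107.9] long axis deg -165.53
sc 0 [[508.3, 68.2], [721.3, 24.5], [761.7, 208.3], [546.1, 253.6]] ctr [634.4 138.6 220. ] [189.3 217.5 188.2 220.3] long axis deg 168.25
sc 1 [[723.3, 107.5], [697.1, 209.5], [550.3, 176.3], [580.5, 67.5]] ctr [637.8 140.2 228. ] [148.3 105.3 150.5 113. ] long axis deg -165.8
bar top corners z250 [array([669.8, 155.3]), array([671.7, 145.5]), array([601.4, 126. ]), array([598.3, 136.7])]
edge z216 top [ 643.3 -104.3  216. ] [650.5 -96.3 216. ]
edge z216 sc [array([ 647.5, -100.9,  216. ]), array([ 638.8, -109.4,  216. ]), array([500.8,  57.6, 216. ]), array([511.2,  64.8, 216. ])]
```

The cover I want is the white plate at top-view pixel (231,160). The look-alikes are the green plate at (212,276) and the purple one at (360,185). The close crop shows a white plate with a grey bar lying askew across the recess, and the door standing ajar on the cabinet's -x side with its hinge near (262,218).

Emit:
{"fn": "jog_arm", "kwargs": {
  "commands": [
    {"dz": -1},
    {"dx": 0.5, "dy": -0.35, "dz": -1},
    {"dx": 1, "dy": -0.75, "dz": -0.7},
    {"dx": 1, "dy": -0.75},
    {"dx": 1, "dy": -0.75},
    {"dx": 1, "dy": -0.75},
    {"dx": 1, "dy": -0.75},
    {"dx": 1, "dy": -0.75},
    {"dx": 1, "dy": -0.75},
    {"dx": 1, "dy": -0.75}
  ],
  "squeeze": 30
}}

```text
schema error: expected keys dx, dy, dz, ax, ay, az, gripper
```

Emit:
{"fn": "jog_arm", "kwargs": {
  "commands": [
    {"dx": 1, "dy": -0.75},
    {"dx": 1, "dy": -0.75},
    {"dx": 1, "dy": -0.75},
    {"dx": 1, "dy": -0.75},
    {"dx": 1, "dy": -0.75},
    {"dx": 1, "dy": -0.75},
    {"dx": 0.5, "dy": -0.4},
    {}
  ]
}}

```text
schema error: expected keys dx, dy, dz, ax, ay, az, gripper
```

```bash
cat >> h.py <<'E'
def go(p,yaw=None,roll_pitch=None):
    s=manip.read_state();M=R.from_euler('xyz',s['eef_rot'])
    d=M.inv().apply(np.array(p)-s['eef_pos'])
    G=R.from_euler('xyz',[np.pi,0,yaw]); rv=np.degrees((M.inv()*G).as_rotvec())
    print('at',s['eef_pos'].round(1),np.degrees(s['eef_rot']).round(2),'t',s['clock'],'\n shift rows(40mm)',(d/40).round(3),'turn rows(10deg)',(rv/10).round(3))
E
python3 - <<'E'
from h import *
c=grab('wrist','w1');print(c['fx'],c['cx'],c['cy'])
go([636,140.7,300],np.radians(14.4))
E
```

```text
325.19226210127806 284.7825614479458 206.19039856099164
at [ 171.8 -522.3  213. ] [-179.95   -0.     18.21] t 0.15 
 shift rows(40mm) [ 16.202 -12.12   -2.163] turn rows(10deg) [-0.005 -0.     0.381]
```

View pics/w1.png

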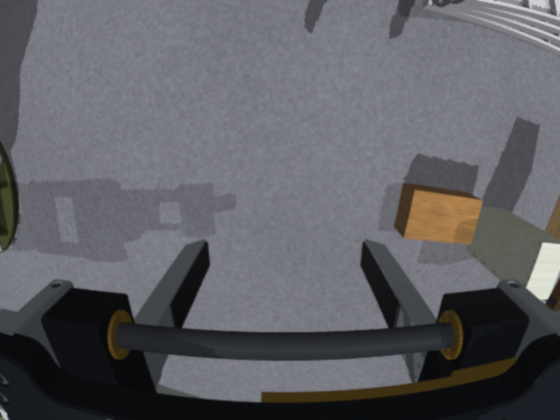

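The arm has not moved because the call was refused: every row needs all seven keys. The wrist picture shows only the desk, with a wooden block near (440,215).

Emit:
{"fn": "jog_arm", "kwargs": {
  "commands": [
    {"dx": 0, "dy": 0, "dz": -1, "ax": 0, "ay": 0, "az": 0, "gripper": 0},
    {"dx": 0.5, "dy": -0.35, "dz": -1, "ax": 0, "ay": 0, "az": 0, "gripper": 0},
    {"dx": 1, "dy": -0.75, "dz": -0.7, "ax": 0, "ay": 0, "az": 0, "gripper": 0},
    {"dx": 1, "dy": -0.75, "dz": 0, "ax": 0, "ay": 0, "az": 0, "gripper": 0},
    {"dx": 1, "dy": -0.75, "dz": 0, "ax": 0, "ay": 0, "az": 0, "gripper": 0},
    {"dx": 1, "dy": -0.75, "dz": 0, "ax": 0, "ay": 0, "az": 0, "gripper": 0},
    {"dx": 1, "dy": -0.75, "dz": 0, "ax": 0, "ay": 0, "az": 0, "gripper": 0},
    {"dx": 1, "dy": -0.75, "dz": 0, "ax": 0, "ay": 0, "az": 0, "gripper": 0},
    {"dx": 1, "dy": -0.75, "dz": 0, "ax": 0, "ay": 0, "az": 0, "gripper": 0},
    {"dx": 1, "dy": -0.75, "dz": 0, "ax": 0, "ay": 0, "az": 0, "gripper": 0}
  ],
  "squeeze": 30
}}

```text
clock: 1.4
eef_pos: [416.1, -173.4, 321.4]
eef_rot: [-3.142, 0.0, 0.318]
wrist_force: [0.3, 0.3, -0.8]
finger_gap: 94.3
finger_force: 0.0
```

Emit:
{"fn": "jog_arm", "kwargs": {
  "commands": [
    {"dx": 1, "dy": -0.75, "dz": 0, "ax": 0, "ay": 0, "az": 0, "gripper": 0},
    {"dx": 1, "dy": -0.75, "dz": 0, "ax": 0, "ay": 0, "az": 0, "gripper": 0},
    {"dx": 1, "dy": -0.75, "dz": 0, "ax": 0, "ay": 0, "az": 0, "gripper": 0},
    {"dx": 1, "dy": -0.75, "dz": 0, "ax": 0, "ay": 0, "az": 0, "gripper": 0},
    {"dx": 1, "dy": -0.75, "dz": 0, "ax": 0, "ay": 0, "az": 0, "gripper": 0},
    {"dx": 1, "dy": -0.75, "dz": 0, "ax": 0, "ay": 0, "az": 0, "gripper": 0},
    {"dx": 0.5, "dy": -0.4, "dz": 0, "ax": 0, "ay": 0, "az": 0, "gripper": 0},
    {"dx": 0, "dy": 0, "dz": 0, "ax": 0, "ay": 0, "az": 0, "gripper": 0}
  ]
}}

```text
clock: 2.4
eef_pos: [601.5, 93.7, 320.4]
eef_rot: [-3.141, 0.002, 0.32]
wrist_force: [0.4, -0.6, -0.9]
finger_gap: 94.0
finger_force: 0.0
```

Run:
```python
from h import *
c=grab('wrist','w2');print(c['fx'],c['cx'],c['cy'])
go([636,140.7,300],np.radians(14.4))
```

```text
325.19226210127806 284.7825614479458 206.19039856099164
at [601.1  92.7 320.8] [-1.7999e+02  7.0000e-02  1.8260e+01] t 2.45 
 shift rows(40mm) [ 1.205 -0.866  0.518] turn rows(10deg) [-0.     0.007  0.386]
```

View pics/w2.png

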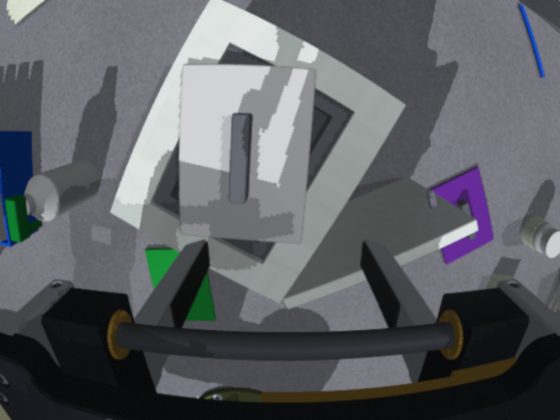

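The wrist view shows the white cover with its bar running from about (242,113) to (238,203). The cover's corners are at (182,65), (316,70), (301,243) and (180,235).

Run:
```python
from h import *
c=load('w2')
p=[atz(c,*x,250,True)[:2].round(1) for x in((240,114),(237,203),(239,158))];print(p)
d=p[0]-p[1];print(np.linalg.norm(d),np.degrees(np.arctan2(d[1],d[0])))
q=np.array([atz(c,*x,228,True) for x in((182,65),(316,70),(301,243),(180,235))]);print(q.round(1).tolist(),q.mean(0))
q=np.array([atz(c,*x,220,True) for x in((111,211),(405,103),(283,306))]);print(q.round(1).tolist())
```

```text
[array([668.3, 150.2]), array([602.1, 132.7]), array([636.4, 141.1])]
68.4740096679024 14.807447199552835
[[693.1, 212.4, 228.0], [720.2, 106.5, 228.0], [577.5, 70.2, 228.0], [549.4, 175.7, 228.0]] [635.06444821 141.2184695  228.        ]
[[545.1, 252.1, 220.0], [723.1, 24.9, 220.0], [503.8, 62.7, 220.0]]
```

Emit:
{"fn": "jog_arm", "kwargs": {
  "commands": [
    {"dx": 0.6, "dy": -0.43, "dz": 0, "ax": 0, "ay": 0, "az": 0.39, "gripper": 0},
    {"dx": 0.6, "dy": -0.43, "dz": 0, "ax": 0, "ay": 0, "az": 0, "gripper": 0},
    {"dx": 0, "dy": 0, "dz": 0.5, "ax": 0, "ay": 0, "az": 0, "gripper": 0},
    {"dx": 0, "dy": 0, "dz": 0, "ax": 0, "ay": 0, "az": 0, "gripper": 0}
  ]
}}

```text
clock: 2.95
eef_pos: [637.0, 138.0, 300.3]
eef_rot: [-3.141, 0.003, 0.249]
wrist_force: [0.8, 0.1, -0.7]
finger_gap: 94.1
finger_force: 0.0
```

Run:
```python
from h import *
c=grab('wrist','w3')
go([636,140.7,239],np.radians(14.4))
```

```text
at [637.3 137.9 301.6] [1.800e+02 5.000e-02 1.425e+01] t 3.0 
 shift rows(40mm) [-0.013 -0.075  1.565] turn rows(10deg) [ 0.     0.005 -0.015]
```

View pics/w3.png

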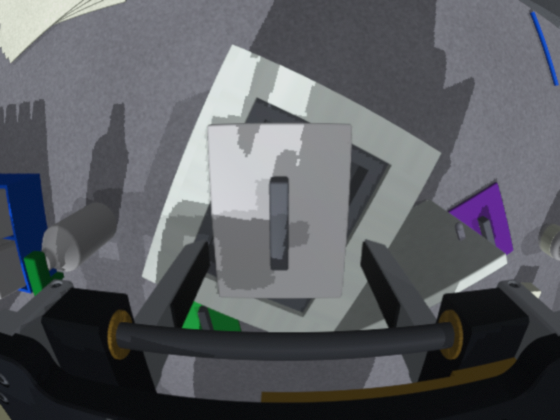

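The bar is upright in the wrist view at (279,178)–(279,270) and centred between the fingers. I'll go down and grip it.

Emit:
{"fn": "jog_arm", "kwargs": {
  "commands": [
    {"dx": 0, "dy": -0.07, "dz": 0.8, "ax": 0, "ay": 0, "az": 0, "gripper": 0},
    {"dx": 0, "dy": 0, "dz": 0.5, "ax": 0, "ay": 0, "az": 0, "gripper": 0},
    {"dx": 0, "dy": 0, "dz": 0.26, "ax": 0, "ay": 0, "az": 0, "gripper": 0},
    {"dx": 0, "dy": 0, "dz": 0, "ax": 0, "ay": 0, "az": 0, "gripper": 0.5},
    {"dx": 0, "dy": 0, "dz": 0, "ax": 0, "ay": 0, "az": 0, "gripper": 1},
    {"dx": 0, "dy": 0, "dz": 0, "ax": 0, "ay": 0, "az": 0, "gripper": 1},
    {"dx": 0, "dy": 0, "dz": 0, "ax": 0, "ay": 0, "az": 0, "gripper": 1},
    {"dx": 0, "dy": 0, "dz": 0, "ax": 0, "ay": 0, "az": 0, "gripper": 1},
    {"dx": 0, "dy": 0, "dz": 0, "ax": 0, "ay": 0, "az": 0, "gripper": 1}
  ],
  "squeeze": 30
}}

```text
clock: 4.12
eef_pos: [636.9, 141.7, 239.1]
eef_rot: [-3.142, -0.0, 0.25]
wrist_force: [-0.0, -0.4, 0.5]
finger_gap: 37.7
finger_force: 0.0
```

Emit:
{"fn": "jog_arm", "kwargs": {
  "commands": [
    {"dx": 0, "dy": 0, "dz": 0, "ax": 0, "ay": 0, "az": 0, "gripper": 1},
    {"dx": 0, "dy": 0, "dz": 0, "ax": 0, "ay": 0, "az": 0, "gripper": 1},
    {"dx": 0, "dy": 0, "dz": 0, "ax": 0, "ay": 0, "az": 0, "gripper": 1},
    {"dx": 0, "dy": 0, "dz": 0, "ax": 0, "ay": 0, "az": 0, "gripper": 1}
  ]
}}

```text
clock: 4.62
eef_pos: [636.9, 141.7, 239.1]
eef_rot: [-3.142, -0.0, 0.25]
wrist_force: [0.4, 0.0, -0.4]
finger_gap: 13.8
finger_force: 30.0
```

Run:
```python
from h import *
print(manip.read_state()['finger_gap'],manip.read_state()['finger_force'])
go([634,138.6,265],np.radians(-11.7))
```

```text
13.77492889148101 29.999984800815582
at [636.9 141.7 239.1] [-180.     -0.     14.31] t 4.625 
 shift rows(40mm) [-0.09   0.056 -0.649] turn rows(10deg) [-0.    -0.     2.601]
```

Emit:
{"fn": "jog_arm", "kwargs": {
  "commands": [
    {"dx": 0, "dy": 0, "dz": -0.6, "ax": 0, "ay": 0, "az": 0, "gripper": 1},
    {"dx": -0.09, "dy": 0.05, "dz": 0, "ax": 0, "ay": 0, "az": 0.87, "gripper": 1},
    {"dx": 0, "dy": 0, "dz": 0, "ax": 0, "ay": 0, "az": 0.87, "gripper": 1},
    {"dx": 0, "dy": 0, "dz": 0, "ax": 0, "ay": 0, "az": 0.86, "gripper": 1},
    {"dx": 0, "dy": 0, "dz": 0, "ax": 0, "ay": 0, "az": 0, "gripper": 1},
    {"dx": 0, "dy": 0, "dz": 0, "ax": 0, "ay": 0, "az": 0, "gripper": 1}
  ]
}}

```text
clock: 5.38
eef_pos: [633.9, 138.9, 262.9]
eef_rot: [3.141, 0.0, -0.201]
wrist_force: [-0.1, -0.2, -1.8]
finger_gap: 13.9
finger_force: 30.0
```

Run:
```python
from h import *
go([634.1,138.7,231],np.radians(-11.7))
c=grab('wrist','w4'); cv2.imwrite('pics/w4c.png',cv2.resize(c['image'][90:340,130:450,::-1],(768,600),interpolation=cv2.INTER_CUBIC))
```

```text
at [633.9 138.9 262.9] [ 1.7999e+02  2.0000e-02 -1.1500e+01] t 5.375 
 shift rows(40mm) [0.006 0.003 0.797] turn rows(10deg) [0.001 0.002 0.02 ]
```

View pics/w4c.png

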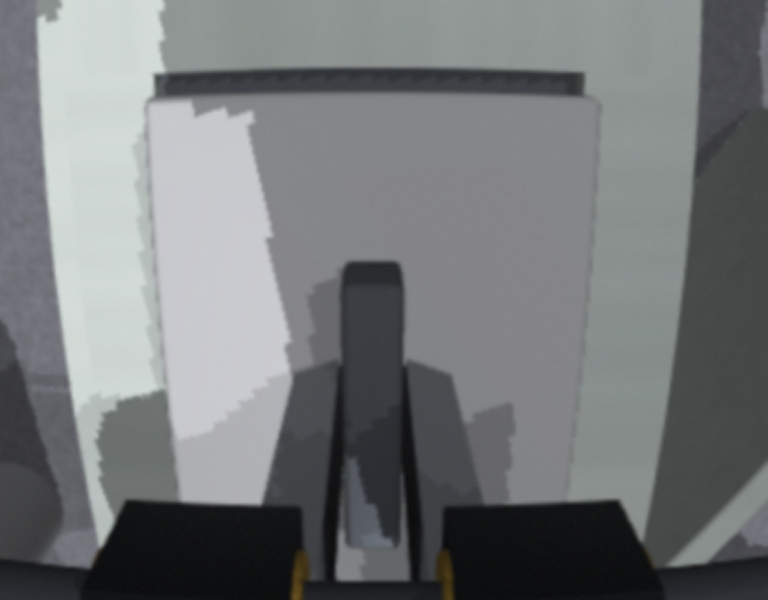

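The crop shows the cover square to the recess. Its far edge runs (148,100)–(598,98), and the recess's far edge (155,75)–(583,72).

Run:
```python
from h import *
c=load('w4');f=lambda U,V,z:atz(c,U/2.4+130,V/2.4+90,z,True)[:2]
a,b=f(155,75,220),f(583,72,220);d,e=f(149,102,252),f(599,100,252)
th=np.radians(-11.7);n=np.array([np.cos(th),np.sin(th)]);t=np.array([-n[1],n[0]])
for x,y,L in((a,b,80),(d,e,75)):
    print(x.round(1),y.round(1),np.linalg.norm(x-y).round(1),'ctr',((x+y)/2-n*L).round(1),np.degrees(np.arctan2(*(x-y)[::-1]))-90)
```

```text
[722.2 181.2] [699.4  64.6] 118.9 ctr [632.5 139.1] -11.073061457475504
[715.3 175.3] [694.5  70.2] 107.1 ctr [631.5 138. ] -11.16183380630838
```

Emit:
{"fn": "jog_arm", "kwargs": {
  "commands": [
    {"dx": 0.02, "dy": -0.02, "dz": 0.5, "ax": 0, "ay": 0, "az": 0, "gripper": 1},
    {"dx": 0, "dy": 0, "dz": 0.15, "ax": 0, "ay": 0, "az": 0, "gripper": 1},
    {"dx": 0, "dy": 0, "dz": 0.1, "ax": 0, "ay": 0, "az": 0, "gripper": 1},
    {"dx": 0, "dy": 0, "dz": 0.03, "ax": 0, "ay": 0, "az": 0, "gripper": 1},
    {"dx": 0, "dy": 0, "dz": 0, "ax": 0, "ay": 0, "az": 0, "gripper": 1}
  ]
}}

```text
clock: 6.05
eef_pos: [635.0, 139.5, 232.3]
eef_rot: [-3.141, -0.001, -0.204]
wrist_force: [-0.4, -0.4, -2.1]
finger_gap: 13.6
finger_force: 30.0
```

Emit:
{"fn": "jog_arm", "kwargs": {
  "commands": [
    {"dx": 0, "dy": 0, "dz": 0.03, "ax": 0, "ay": 0, "az": 0, "gripper": 1},
    {"dx": 0, "dy": 0, "dz": 0.02, "ax": 0, "ay": 0, "az": 0, "gripper": 1},
    {"dx": 0, "dy": 0, "dz": 0, "ax": 0, "ay": 0, "az": 0, "gripper": 1}
  ]
}}

```text
clock: 6.42
eef_pos: [635.0, 139.4, 231.0]
eef_rot: [-3.141, -0.001, -0.204]
wrist_force: [-2.2, -0.1, 4.9]
finger_gap: 13.7
finger_force: 30.0
```

Emit:
{"fn": "jog_arm", "kwargs": {
  "commands": [
    {"dx": 0, "dy": 0, "dz": 0.02, "ax": 0, "ay": 0, "az": 0, "gripper": 1},
    {"dx": 0, "dy": 0, "dz": 0, "ax": 0, "ay": 0, "az": 0, "gripper": 1}
  ]
}}

```text
clock: 6.68
eef_pos: [635.1, 139.4, 231.0]
eef_rot: [-3.141, -0.002, -0.204]
wrist_force: [-4.8, -0.0, 10.8]
finger_gap: 13.9
finger_force: 30.0
```

Emit:
{"fn": "jog_arm", "kwargs": {
  "commands": [
    {"dx": 0, "dy": 0, "dz": -0.02, "ax": 0, "ay": 0, "az": 0, "gripper": 0.6},
    {"dx": 0, "dy": 0, "dz": 0, "ax": 0, "ay": 0, "az": 0, "gripper": 0.6},
    {"dx": 0, "dy": 0, "dz": 0, "ax": 0, "ay": 0, "az": 0, "gripper": 0.6},
    {"dx": 0, "dy": 0, "dz": -0.2, "ax": 0, "ay": 0, "az": 0, "gripper": 0.6},
    {"dx": 0, "dy": 0, "dz": -0.7, "ax": 0, "ay": 0, "az": 0, "gripper": 0.6},
    {"dx": 0, "dy": 0, "dz": -1, "ax": 0, "ay": 0, "az": 0, "gripper": 0.6},
    {"dx": 0, "dy": 0, "dz": 0, "ax": 0, "ay": 0, "az": 0, "gripper": 0.6}
  ]
}}

```text
clock: 7.55
eef_pos: [635.6, 139.6, 309.8]
eef_rot: [-3.139, -0.006, -0.204]
wrist_force: [0.1, 0.0, -0.7]
finger_gap: 37.4
finger_force: 0.0
```

Run:
```python
from h import *
go([575,-120,300],np.radians(78.3))
c=grab('wrist','w5');T=c['world_to_cam'];print(-T[:3,:3].T@T[:3,3]-manip.read_state()['eef_pos'])
cv2.imwrite('pics/w5c.png',cv2.resize(c['image'][20:350,80:520,::-1],(800,600),interpolation=cv2.INTER_CUBIC))
```

```text
at [635.6 139.6 309.8] [-179.87   -0.32  -11.69] t 7.55 
 shift rows(40mm) [-0.17   6.662  0.23 ] turn rows(10deg) [ 0.016 -0.035 -8.999]
[ 80.59722303 -17.73088344 174.0158655 ]
```

View pics/w5c.png

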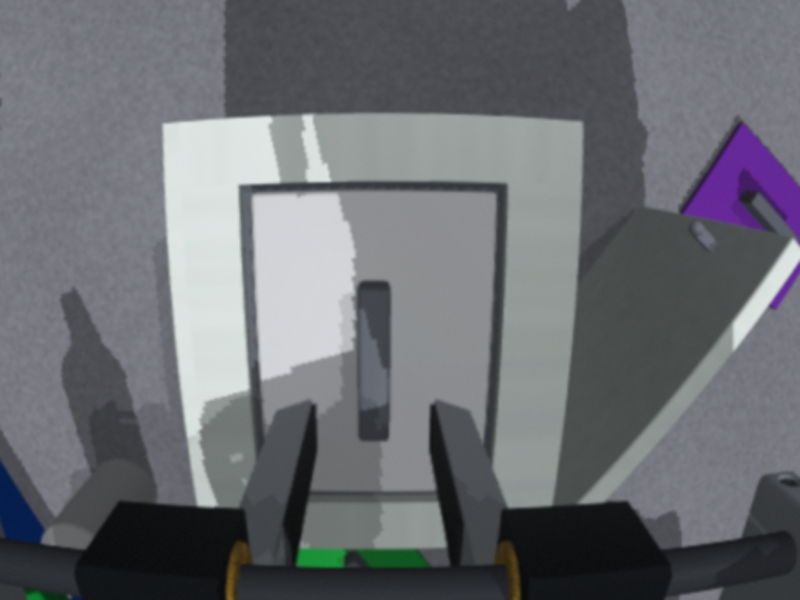

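The crop shows the cover lying inside the recess with an even dark gap all round it. Next is the door: move outside it and turn.

Emit:
{"fn": "jog_arm", "kwargs": {
  "commands": [
    {"dx": 0, "dy": 1, "dz": 0, "ax": 0, "ay": 0, "az": 0, "gripper": 1},
    {"dx": 0, "dy": 1, "dz": 0, "ax": 0, "ay": 0, "az": 0, "gripper": 1},
    {"dx": 0, "dy": 1, "dz": 0, "ax": 0, "ay": 0, "az": 0, "gripper": 1},
    {"dx": 0, "dy": 1, "dz": 0, "ax": 0, "ay": 0, "az": 0, "gripper": 1},
    {"dx": 0, "dy": 1, "dz": 0, "ax": 0, "ay": 0, "az": 0, "gripper": 1},
    {"dx": 0, "dy": 1, "dz": 0, "ax": 0, "ay": 0, "az": 0, "gripper": 1},
    {"dx": -0.17, "dy": 0.66, "dz": 0, "ax": 0, "ay": 0, "az": 0, "gripper": 1}
  ]
}}

```text
clock: 8.48
eef_pos: [573.5, -121.6, 304.6]
eef_rot: [-3.142, 0.002, -0.205]
wrist_force: [-0.2, 0.3, -0.5]
finger_gap: 0.7
finger_force: 0.0
```

Emit:
{"fn": "jog_arm", "kwargs": {
  "commands": [
    {"dx": 0, "dy": 0, "dz": 0, "ax": 0, "ay": 0, "az": -1, "gripper": 1},
    {"dx": 0, "dy": 0, "dz": 0, "ax": 0, "ay": 0, "az": -1, "gripper": 1},
    {"dx": 0, "dy": 0, "dz": 0, "ax": 0, "ay": 0, "az": -1, "gripper": 1},
    {"dx": 0, "dy": 0, "dz": 0, "ax": 0, "ay": 0, "az": -1, "gripper": 1},
    {"dx": 0, "dy": 0, "dz": 0, "ax": 0, "ay": 0, "az": -1, "gripper": 1},
    {"dx": 0, "dy": 0, "dz": 0, "ax": 0, "ay": 0, "az": -1, "gripper": 1},
    {"dx": 0, "dy": 0, "dz": 0, "ax": 0, "ay": 0, "az": -1, "gripper": 1},
    {"dx": 0, "dy": 0, "dz": 0, "ax": 0, "ay": 0, "az": -1, "gripper": 1},
    {"dx": 0, "dy": 0, "dz": 0, "ax": 0, "ay": 0, "az": -1, "gripper": 1},
    {"dx": 0, "dy": 0, "dz": 0, "ax": 0, "ay": 0, "az": 0, "gripper": 1}
  ]
}}

```text
clock: 9.72
eef_pos: [574.0, -120.0, 304.9]
eef_rot: [-3.14, -0.0, 1.366]
wrist_force: [0.1, 0.4, 0.4]
finger_gap: 0.2
finger_force: 0.0
```

Run:
```python
from h import *
y=np.radians(78.3)
go([590,-105,173],y);go([612.7,-88.2,173],y);go([685.8,8.6,173],y);print(manip.read_state()['finger_gap'],manip.read_state()['joints'].round(2))
```

```text
at [ 574.  -120.   304.9] [-1.7991e+02 -1.0000e-02  7.8250e+01] t 9.725 
 shift rows(40mm) [0.448 0.32  3.298] turn rows(10deg) [-0.009 -0.001 -0.005]
at [ 574.  -120.   304.9] [-1.7991e+02 -1.0000e-02  7.8250e+01] t 9.725 
 shift rows(40mm) [0.975 0.79  3.297] turn rows(10deg) [-0.009 -0.001 -0.005]
at [ 574.  -120.   304.9] [-1.7991e+02 -1.0000e-02  7.8250e+01] t 9.725 
 shift rows(40mm) [3.716 2.086 3.295] turn rows(10deg) [-0.009 -0.001 -0.005]
0.1911091916792008 [-0.27  0.34  1.27  0.    1.54 -0.06]
```

Emit:
{"fn": "jog_arm", "kwargs": {
  "commands": [
    {"dx": 0, "dy": 0, "dz": 1, "ax": 0, "ay": 0, "az": 0, "gripper": 1},
    {"dx": 0, "dy": 0, "dz": 1, "ax": 0, "ay": 0, "az": 0, "gripper": 1},
    {"dx": 0, "dy": 0, "dz": 1, "ax": 0, "ay": 0, "az": 0, "gripper": 1},
    {"dx": 0, "dy": 0, "dz": 0.3, "ax": 0, "ay": 0, "az": 0, "gripper": 1},
    {"dx": 0.25, "dy": 0.2, "dz": 0, "ax": 0, "ay": 0, "az": 0, "gripper": 1},
    {"dx": 0.25, "dy": 0.2, "dz": 0, "ax": 0, "ay": 0, "az": 0, "gripper": 1},
    {"dx": 0.2, "dy": 0.16, "dz": 0, "ax": 0, "ay": 0, "az": 0, "gripper": 1},
    {"dx": 0.15, "dy": 0.12, "dz": 0, "ax": 0, "ay": 0, "az": 0, "gripper": 1},
    {"dx": 0.12, "dy": 0.1, "dz": 0, "ax": 0, "ay": 0, "az": 0, "gripper": 1}
  ]
}}

```text
clock: 10.85
eef_pos: [613.1, -88.0, 174.0]
eef_rot: [3.141, 0.0, 1.367]
wrist_force: [0.2, 0.3, -0.5]
finger_gap: 0.5
finger_force: 0.1
```

Emit:
{"fn": "jog_arm", "kwargs": {
  "commands": [
    {"dx": 0.25, "dy": 0.13, "dz": 0, "ax": 0, "ay": 0, "az": 0, "gripper": 1},
    {"dx": 0.25, "dy": 0.13, "dz": 0, "ax": 0, "ay": 0, "az": 0, "gripper": 1},
    {"dx": 0.25, "dy": 0.13, "dz": 0, "ax": 0, "ay": 0, "az": 0, "gripper": 1},
    {"dx": 0.25, "dy": 0.13, "dz": 0, "ax": 0, "ay": 0, "az": 0, "gripper": 1},
    {"dx": 0.25, "dy": 0.13, "dz": 0, "ax": 0, "ay": 0, "az": 0, "gripper": 1},
    {"dx": 0.25, "dy": 0.13, "dz": 0, "ax": 0, "ay": 0, "az": 0, "gripper": 1},
    {"dx": 0.25, "dy": 0.13, "dz": 0, "ax": 0, "ay": 0, "az": 0, "gripper": 1},
    {"dx": 0.25, "dy": 0.13, "dz": 0, "ax": 0, "ay": 0, "az": 0, "gripper": 1}
  ]
}}

```text
clock: 11.85
eef_pos: [670.1, -17.9, 173.8]
eef_rot: [-3.142, -0.0, 1.367]
wrist_force: [-1.0, 0.1, -0.1]
finger_gap: 0.3
finger_force: 0.1
```

Run:
```python
from h import *
go([685.8,8.6,173],np.radians(78.3))
```

```text
at [670.1 -17.9 173.8] [-180.    -0.    78.3] t 11.85 
 shift rows(40mm) [0.728 0.251 0.021] turn rows(10deg) [-0. -0.  0.]
```

Emit:
{"fn": "jog_arm", "kwargs": {
  "commands": [
    {"dx": 0.2, "dy": 0.08, "dz": 0, "ax": 0, "ay": 0, "az": 0, "gripper": 1},
    {"dx": 0.2, "dy": 0.06, "dz": 0, "ax": 0, "ay": 0, "az": 0, "gripper": 1},
    {"dx": 0.15, "dy": 0.04, "dz": 0, "ax": 0, "ay": 0, "az": 0, "gripper": 1},
    {"dx": 0.1, "dy": 0, "dz": 0, "ax": 0, "ay": 0, "az": 0, "gripper": 1}
  ]
}}

```text
clock: 12.35
eef_pos: [682.1, 5.9, 173.8]
eef_rot: [3.141, -0.0, 1.367]
wrist_force: [0.5, -0.0, 0.3]
finger_gap: 0.3
finger_force: 0.0
```

Emit:
{"fn": "jog_arm", "kwargs": {
  "commands": [
    {"dx": 0.06, "dy": 0, "dz": 0, "ax": 0, "ay": 0, "az": 0, "gripper": 1},
    {"dx": 0.03, "dy": 0, "dz": 0, "ax": 0, "ay": 0, "az": 0, "gripper": 1}
  ]
}}

```text
clock: 12.6
eef_pos: [682.5, 8.1, 173.9]
eef_rot: [-3.142, 0.002, 1.366]
wrist_force: [-4.5, -10.0, 0.3]
finger_gap: 0.5
finger_force: 5.3
```

Emit:
{"fn": "jog_arm", "kwargs": {
  "commands": [
    {"dx": 0.03, "dy": 0, "dz": 0, "ax": 0, "ay": 0, "az": 0, "gripper": 1},
    {"dx": 0, "dy": 0, "dz": 0, "ax": 0, "ay": 0, "az": 0, "gripper": 1}
  ]
}}

```text
clock: 12.85
eef_pos: [682.5, 8.1, 173.9]
eef_rot: [-3.141, 0.003, 1.365]
wrist_force: [-4.9, -11.9, 0.7]
finger_gap: 0.6
finger_force: 6.4
```

Emit:
{"fn": "jog_arm", "kwargs": {
  "commands": [
    {"dx": -0.3, "dy": 0, "dz": 0, "ax": 0, "ay": 0, "az": 0, "gripper": 1},
    {"dx": -1, "dy": 0, "dz": 0, "ax": 0, "ay": 0, "az": 0, "gripper": 1},
    {"dx": -1, "dy": 0, "dz": -1, "ax": 0, "ay": 0, "az": 0, "gripper": 1},
    {"dx": -1, "dy": 0, "dz": -1, "ax": 0, "ay": 0, "az": 0, "gripper": 1},
    {"dx": -1, "dy": 0, "dz": -1, "ax": 0, "ay": 0, "az": 0, "gripper": 1},
    {"dx": -1, "dy": 0, "dz": 0, "ax": 0, "ay": 0, "az": 0, "gripper": 1},
    {"dx": -1, "dy": 0, "dz": 0, "ax": 0, "ay": 0, "az": 0, "gripper": 1},
    {"dx": 0, "dy": 0, "dz": 0, "ax": 0, "ay": 0, "az": 0, "gripper": 1}
  ]
}}

```text
clock: 13.85
eef_pos: [630.9, -239.2, 293.6]
eef_rot: [-3.142, -0.0, 1.363]
wrist_force: [-0.8, -0.1, 0.4]
finger_gap: 0.5
finger_force: 0.0
```

Run:
```python
from h import *
a=grab('top','t9')['image'];b=grab('scene','s9')['image']
x=cv2.resize(a[95:245,170:350],(400,333),interpolation=cv2.INTER_CUBIC);y=cv2.resize(b[110:290,230:400],(400,424),interpolation=cv2.INTER_CUBIC)
o=np.zeros((424,800,3),np.uint8);o[:333,:400]=x;o[:,400:]=y;cv2.imwrite('pics/f.png',o[:,:,::-1])
```

```text
(no output)
```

View pics/f.png

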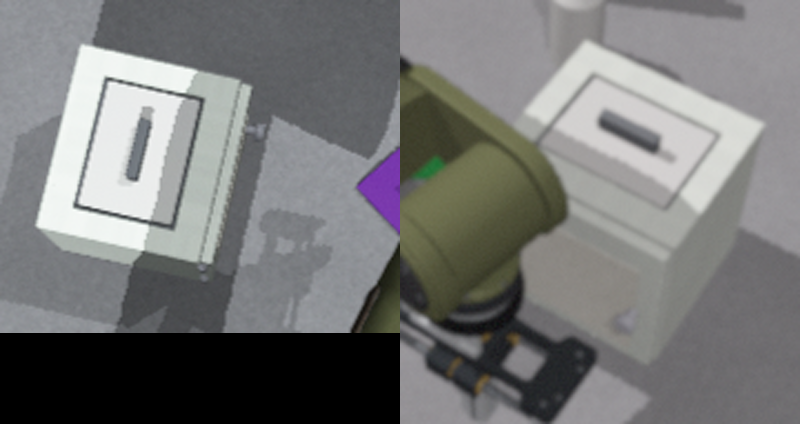

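Both views show the cover seated in its recess with an even gap and the door flush with the cabinet's front. The knob is at (258,130) in the left half, and the gripper is clear of everything.

```bash
python3 -c "
from h import *
print(job.sign_off())"
```

```text
the job is handed in; nothing more can be done
None
```

The job is handed in at about 14 s of the 56 s: the cover is pressed flush into its recess, the door is pushed home and stayed shut after the arm backed off, and the arm never touched the jar, carton or spray bottle.

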